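Sweep the counted tablets into the counting tray's trough

TASK

Three round tablets lie on the raised deck of the tablet counting tray, together with one oblong caplet that does not belong to the count. Using the fingertips as a sweeper, push the three round tablets across the deck and over its edge into the trough, keeping them on the deck all the way and never picking any of them up. Leave the caplet where it lies, and leave the bottle, jar and tape roll beside the tray undisturbed.

Things in the scene. Friction and masses are not known exactly. Their poses are not given: they have to be found in the camera images.
- tray: grey counting tray, fixed, turned about the vertical. Origin under its middle at worktop height (z = 0); x along the trough, +y the sweeping direction. Deck: flat, 28 mm high, y = -102 mm (open back edge, no rim) to +45 mm (open edge, straight drop into the trough), x = -117 to +117 mm between 4 mm end walls, 36 mm high. Trough: y = +45 to +93 mm; outer wall 4 mm thick, 40 mm high
- trough (a point): centre of the trough's floor, at x = 0, y = +69 mm of the tray and 4 mm above the worktop; axes as the tray's. The trough is 234 mm long (x), 48 mm wide (y) and 24 mm deep below the deck
- tablet_1: white round tablet, 28 mm across and 10 mm thick with a bevelled edge, lying flat on the tray's deck; origin at the centre of its underside, z up. Slides when pushed at its side, about 12 g
- tablet_2: white round tablet, 28 mm across and 10 mm thick with a bevelled edge, lying flat on the tray's deck; origin at the centre of its underside, z up. Slides when pushed at its side, about 12 g
- tablet_3: white round tablet, 28 mm across and 10 mm thick with a bevelled edge, lying flat on the tray's deck; origin at the centre of its underside, z up. Slides when pushed at its side, about 12 g
- caplet: white oblong caplet, round ends, 33 x 15 mm, 10 mm thick; origin at the centre of its underside, x along it. Tablets and caplet lie in four lanes across the deck in any order, lanes 52 mm apart along the tray's x (pieces within 4 mm of their lane, centres between y = -45 and 0 mm of the tray): each lane is clear from piece to trough
- pill_bottle: brown pill bottle with a white cap, 42 mm across, 68 mm tall, standing loose on the worktop beside the tray's -x end; origin at the centre of its underside, z up
- jar: small cream jar with a dark red lid, 40 mm across, 51 mm tall, standing loose on the worktop behind the deck's open edge; origin at the centre of its underside, z up
- tape_roll: roll of tape, 67 mm across, 19 mm tall, lying loose beyond the tray's +x end; origin at the centre of its underside, z up
There are look-alikes about, which are no part of the job. Leave any green look-alike of the tablet_2 alone. Leave any purple look-alike of the tablet_3 alone.

How it is judged:
At the end, for the whole second after the job is handed in: All three round tablets lie at rest in the trough (centre within its 48 mm width and 228 mm of its length, less than 20 mm above its floor); the caplet lies within 12 mm of where it began; bottle, jar and tape roll stand within 25 mm of where they began and upright (0.3 rad) (x of tablet_1 in the frame of trough between -0.114 and 0.114 m and y of tablet_1 in the frame of trough between -0.024 and 0.024 m and z of tablet_1 in the frame of trough between -0.004 and 0.02 m and linear speed of each of tablet_1, tablet_2, tablet_3, caplet below 0.02 m/s and x of tablet_2 in the frame of trough between -0.114 and 0.114 m and y of tablet_2 in the frame of trough between -0.024 and 0.024 m and z of tablet_2 in the frame of trough between -0.004 and 0.02 m and x of tablet_3 in the frame of trough between -0.114 and 0.114 m and y of tablet_3 in the frame of trough between -0.024 and 0.024 m and z of tablet_3 in the frame of trough between -0.004 and 0.02 m and distance of caplet from where it was at the start of the episode below 0.012 m and distance of each of pill_bottle, jar, tape_roll from where it was at the start of the episode below 0.025 m and angle between each of pill_bottle, jar, tape_roll's own z axis and vertical below 0.3 rad); the robot touches nothing.
It fails at once if a tablet or the caplet is lifted off the deck (underside centre over 22 mm above it) (height (world z) of any of tablet_1, tablet_2, tablet_3, caplet above 0.05 m).
It fails at once if the caplet is pushed more than 12 mm (distance of caplet from where it was at the start of the episode above 0.012 m).
It fails at once if the bottle, jar or tape roll is moved more than 25 mm or tipped over (distance of any of pill_bottle, jar, tape_roll from where it was at the start of the episode above 0.025 m or angle between any of pill_bottle, jar, tape_roll's own z axis and vertical above 0.3 rad).
It also fails if it takes over 43 s, if anything falls off the work surface, if the arm or the gripper's body presses on something with over 40 N, if the wrist force passes 120 N, or if a joint passes its speed limit or range.

ROBOT

A 6-joint arm with a two-finger parallel gripper is mounted at the origin on a cart in front of the work surface, level with it; the furniture and walls round the work are solid. World frame = base frame: x ahead of the robot, y to its left, z up, the work surface at z = 0. Lengths are in m, angles in rad, forces in N, time in s.
With the tool pointing down it reaches from about 0.275 to 0.875 m from the base axis. Payload 12.5 kg.
Tool frame: the origin (TCP) lies at the very end of the fingers, on their centre line; the grasp point (between the pads) lies 19 mm behind it; z points along the fingers, y is the line along which they close (so a half turn about z gives the same grasp; the last joint's range is limited). The gripper opens to 85 mm and grips with 20 to 120 N. Pads are 22 mm wide; open, the fingers measure 114 mm over their backs; the gripper's body (76 mm by 85 mm) begins 54 mm behind the grasp point. The pads swing forward as they close: fully open they stand 13 mm farther back than shut.
Start: joints at [1.154, 0.351, 1.652, -0, 1.139, -0.085], TCP at [0.179, 0.52, 0.231] pointing down, gripper open.
Joint ranges: [-2.75, 2.75], [-0.79, 2.1], [0.01, 2.65], [-1.57, 4.71], [0.07, 3.14], [-2.87, 2.87]. Speed limits (rad/s): [2.22, 2.22, 2.79, 3.14, 3.14, 3.14].

INTERFACE

Orientations are given as a unit quaternion [x, y, z, w].
In Python, from station import get_obs, vision, bot gives the robot as it stands.
- The arm moves only by the tool servo_tool, never from a script. Its argument "rows" is a list of rows, each a list of 4 numbers: the shift along the tool's x, y, z in cm, then the turn about the tool's z in degrees. A call has 1 to 20 rows; each row shifts and turns the commanded pose from where the row before left it, along the tool's axes as they then stand; what a row does not reach is not made up. A row lasts 1/10 s, in which the tool goes at most 50 mm and 8.59 degrees, less where a joint would pass 70% of its speed; a pose out of reach is approached as far as the arm can. A call is refused whole if a number of a shift passes 5 or a number of a turn 8.59, either way. A call with a gripper value outside its range is refused whole. "jaw" is the opening, from 0 (shut) to 1 (fully open), set as the call begins (left out, the last holds). The fingers move at their own pace and stop on an object; the grip force is fixed at half the most. Time passes only in rows, so rows that do not move let the fingers close. It gives the time, the measured TCP pose, the force, the opening and the grip force at its end, in the units of the state.
- get_obs(): the state, without advancing time (a new reading comes with each control period).
- vision.grab_frame(name): name is "side" or "top" or "wrist"; returns (picture, depth): 384x512x3 uint8, red, green, blue; 384x512 float32, m along the optical axis (not along the pixel's ray), 0 where there is no reading.
- vision.camera_params(name): a dict with "mtx" (3x3 intrinsics, pixels), "xyz" and "attitude" of the camera in the world; the wrist camera has in their place "hand_eye" (4x4, takes a point from camera to tool coordinates, whose origin is the TCP and whose axes are the flange's). Camera axes: x right, y down, z forward; pixel columns grow to the right and rows downward; lengths in m; the calibration is good to about 2 mm. A picture is of the moment at which its call begins: read the wrist's pose just before it. camera_params takes no time and is no camera call.
- bot.job_done(): hands the job in; it is judged then, once.
The state is a dict: "time": time; "q": joint angles; "joint_velocities": joint speeds; "effort": joint torques, N m; "position": TCP position; "orientation": TCP orientation; "ft_force": force on the tool from outside, world axes, zero at the start; "moment": the same for the moment, N m; "opening": finger opening in m; "finger_force": force on a finger pad.
Only numpy, scipy, OpenCV 4.12 (cv2) and the standard library are available. Lean on these libraries where they do the work, as an engineer would, in place of code of your own. Each camera call takes 0.05 s, during which the arm holds its last target. There are 200 camera calls.

## Working session

There is one attempt and no reset: what is moved stays moved. The work goes in short steps, Python scripts to look and compute and a tool call to move; the robot and the scene stay as the last step left them, time stands still between calls to the robot, and variables do not carry over. Pictures are saved under pics/ and viewed, at most 10 in all, crops included, and the job is handed in when it is done.

Besides the shell and the picture viewer there is one more tool, called after "Emit:" as name([rows], argument=value, ...), one row to a line, values as JSON. servo_tool: Moves the arm, as the interface text tells. Its arguments: {"type":"object","properties":{"rows":{"type":"array"},"jaw":{"type":"number"}},"required":["rows"]}

```bash
mkdir -p pics; python3 - <<'E'
from station import get_obs, vision, bot
import cv2,numpy as np
o=get_obs(); print({k:np.round(o[k],3) for k in ("time","q","position","orientation","opening")})
for n in ("top","side"):
    p,d=vision.grab_frame(n); cv2.imwrite(f"pics/{n}0.png",p[:,:,::-1]); np.savez(f"{n}0.npz",p=p,d=d)
    print({k:np.round(v,4).tolist() for k,v in vision.camera_params(n).items()})
E
```

```text
{'time': np.float64(0.0), 'q': array([ 1.154,  0.351,  1.652, -0.   ,  1.139, -0.085]), 'position': array([0.179, 0.52 , 0.231]), 'orientation': array([ 0.165,  0.986, -0.001, -0.   ]), 'opening': np.float64(0.085)}
{'mtx': [[484.6291, 0.0, 253.322], [0.0, 484.6291, 187.7772], [0.0, 0.0, 1.0]], 'xyz': [0.475, -0.104, 1.1012], 'attitude': [-0.7029, 0.7099, -0.0289, 0.0346]}
{'mtx': [[453.0492, 0.0, 254.0124], [0.0, 453.0492, 198.6341], [0.0, 0.0, 1.0]], 'xyz': [0.0448, -0.3457, 0.6351], 'attitude': [0.7781, -0.4873, 0.2058, -0.3387]}
```

View pics/top0.png

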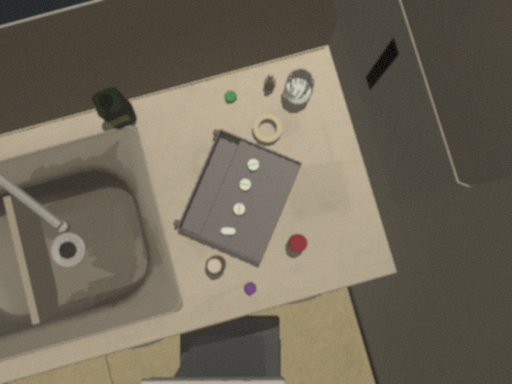

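View pics/side0.png

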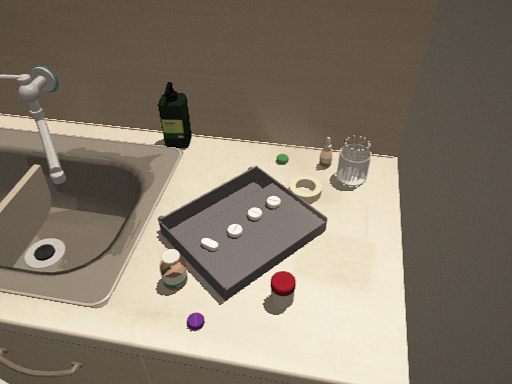

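The top view shows the tray with its trough to the left. The white round tablets are at (253,165), (245,185) and (239,209), and the oblong caplet is at (228,231). The bottle is at (215,267), the jar at (298,243) and the tape roll at (267,128). The look-alikes, green at (230,97) and purple at (250,288), lie off the tray. The three white round pieces on the deck are the tablets. I'll measure them and confirm in a crop.

```bash
cat > h.py <<'E'
import cv2,numpy as np
from scipy.spatial.transform import Rotation as R
from station import get_obs, vision, bot
def cam(n):
    c=vision.camera_params(n); return c["mtx"],np.array(c["xyz"]),R.from_quat(c["attitude"]).as_matrix()
def ray(n,uv,z):
    K,t,A=cam(n); uv=np.atleast_2d(np.array(uv,float))
    d=(A@np.linalg.inv(K)@np.c_[uv,np.ones(len(uv))].T).T
    return t+d*((z-t[2])/d[:,2])[:,None]
def blobs(p,mn,box):
    g=p.min(2); m=((g>150)).astype(np.uint8); M=np.zeros_like(m); x,y,w,h=box; M[y:y+h,x:x+w]=m[y:y+h,x:x+w]
    c,_=cv2.findContours(M,0,2); return [k for k in c if cv2.contourArea(k)>mn]
E
python3 - <<'E'
from h import *
print("attitude cols",cam("top")[2].round(2).tolist())
f=np.load("top0.npz");p,d=f["p"],f["d"]
for c in blobs(p,20,(215,150,55,95)):
    r=cv2.minAreaRect(c); print("top",np.round(r[0],1),np.round(r[1],1),round(r[2]),ray("top",r[0],.038).round(4))
f2=np.load("side0.npz")
for c in blobs(f2["p"],20,(195,190,95,65)):
    r=cv2.minAreaRect(c); print("side",np.round(r[0],1),np.round(r[1],1),ray("side",r[0],.036).round(4))
# height map from top depth
K,t,A=cam("top"); v,u=np.mgrid[:384,:512]
P=np.einsum('ij,hwj->hwi',A@np.linalg.inv(K),np.dstack([u,v,np.ones_like(u)]))*d[...,None]+t
np.save("P.npy",P)
g=p.max(2); reg=np.zeros_like(g); reg[120:275,170:310]=1
m=((g<110)&(reg>0)).astype(np.uint8)
def rect(mask,z,name):
    c=max(cv2.findContours(mask.astype(np.uint8),0,2)[0],key=cv2.contourArea)
    W=ray("top",c[:,0,:],z)[:,:2]*1000
    r=cv2.minAreaRect(W.astype(np.float32)); print(name,r,cv2.boxPoints(r).round().tolist())
rect(m,.03,"tray")
Z=P[...,2]
deck=(abs(Z-.0285)<.006)&(m>0); tr=(abs(Z-.004)<.006)&(m>0)
rect(cv2.morphologyEx(deck.astype(np.uint8),2,np.ones((3,3))),.028,"deck"); rect(cv2.morphologyEx(tr.astype(np.uint8),2,np.ones((3,3))),.004,"trough")
s=np.hstack([cv2.resize(p[115:280,170:315],None,fx=2.75,fy=3,interpolation=cv2.INTER_CUBIC),cv2.resize(f2["p"][160:325,155:335],None,fx=2.2,fy=3,interpolation=cv2.INTER_CUBIC)])
cv2.imwrite("pics/crop.png",cv2.convertScaleAbs(s[:,:,::-1],alpha=1.5))
E
```

```text
attitude cols [[-0.01, -1.0, 0.09], [-1.0, 0.01, 0.01], [-0.01, -0.09, -1.0]]
top [227.5 230. ] [ 6. 13.] 90 [[ 0.4787 -0.0385  0.038 ]]
top [239. 208.] [10. 10.] 90 [[ 0.5265 -0.064   0.038 ]]
top [245. 184.] [10. 10.] 90 [[ 0.5793 -0.0776  0.038 ]]
top [253. 164.] [10. 10.] 90 [[ 0.6236 -0.0956  0.038 ]]
side [209.4 242.2] [17.2  7.4] [[ 0.4794 -0.0389  0.036 ]]
side [234.5 229. ] [10. 15.] [[ 0.5262 -0.0638  0.036 ]]
side [254.5 212. ] [10. 13.] [[ 0.5807 -0.0773  0.036 ]]
side [273.5 200. ] [ 8. 13.] [[ 0.6257 -0.0959  0.036 ]]
side [202.5 194. ] [ 8. 15.] [[0.5815 0.0362 0.036 ]]
tray ((553.0413818359375, -57.88044738769531), (203.5383758544922, 247.51229858398438), 66.69010925292969) [[399.0, -102.0], [626.0, -200.0], [707.0, -13.0], [480.0, 85.0]]Traceback (most recent call last):
  File "<stdin>", line 22, in <module>
  File "<stdin>", line 16, in rect
ValueError: max() iterable argument is empty
```

```bash
python3 - <<'E'
from h import *
f=np.load("top0.npz");p,d=f["p"],f["d"]; f2=np.load("side0.npz"); P=np.load("P.npy")
for uv in [(240,240),(270,180),(265,210),(205,200),(212,185),(330,200),(298,243),(215,267),(258,128)]: print(uv,P[uv[1],uv[0]].round(3),p[uv[1],uv[0]])
s=np.hstack([cv2.resize(p[115:280,170:315],None,fx=2.75,fy=3,interpolation=cv2.INTER_CUBIC),cv2.resize(f2["p"][160:325,155:335],None,fx=2.2,fy=3,interpolation=cv2.INTER_CUBIC)])
cv2.imwrite("pics/crop.png",cv2.convertScaleAbs(s[:,:,::-1],alpha=1.5))
E
```

```text
(240, 240) [ 0.456 -0.065  0.028] [122 114 108]
(270, 180) [ 0.589 -0.133  0.026] [124 120 111]
(265, 210) [ 0.522 -0.121  0.028] [122 116 110]
(205, 200) [0.547 0.014 0.004] [124 116 108]
(212, 185) [ 0.581 -0.002  0.006] [122 115 109]
(330, 200) [ 0.544 -0.27   0.   ] [173 161 139]
(298, 243) [ 0.449 -0.191  0.052] [137  57  55]
(215, 267) [ 0.401 -0.013  0.065] [191 182 157]
(258, 128) [ 0.708 -0.108  0.019] [187 172 143]
```

View pics/crop.png

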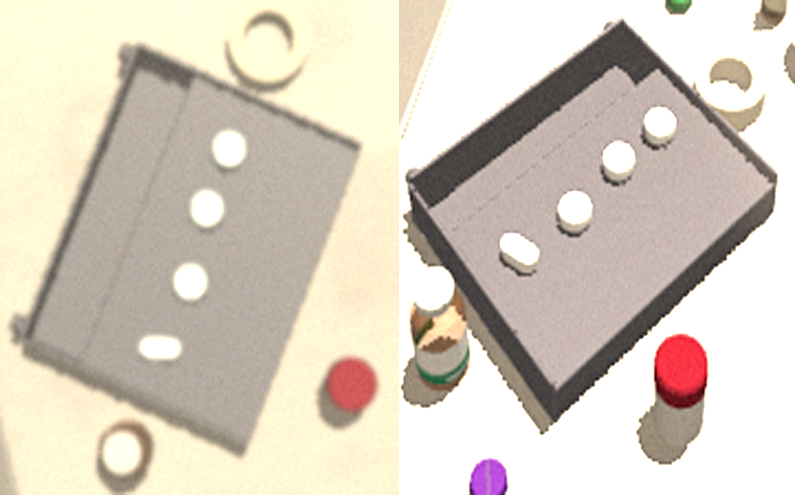

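The crop confirms three round white tablets on the deck, with the caplet in the lane nearest the bottle. The depth data is good, so I'll fit the tray from it.

```bash
python3 - <<'E'
from h import *
P=np.load("P.npy"); Z=P[...,2]; reg=np.zeros(Z.shape,np.uint8); reg[125:275,170:305]=1
p=np.load("top0.npz")["p"]
sat=p.max(2).astype(int)-p.min(2)
def fit(mask,nm):
    mask=cv2.morphologyEx(mask.astype(np.uint8),2,np.ones((5,5)))
    c=max(cv2.findContours(mask,0,2)[0],key=cv2.contourArea); h=np.zeros_like(mask); cv2.drawContours(h,[c],-1,1,-1)
    W=(P[h>0][:,:2]*1000).astype(np.float32); r=cv2.minAreaRect(W); print(nm,np.round(r[0],1),np.round(r[1],1),round(r[2],2),cv2.boxPoints(r).round().tolist()); return r
fit((abs(Z-.028)<.008)&(reg>0)&(sat<25),"deck"); fit((Z<.016)&(reg>0)&(sat<25)&(p.max(2)<135),"trough")
# in tray frame guess
for deg in (-22.5,-23.3,-24):
    a=np.radians(deg); ex=np.array([np.cos(a),np.sin(a)]); ey=np.array([-ex[1],ex[0]])
    X=np.array([[479,-38.7],[526.4,-63.9],[580,-77.4],[624.6,-95.7]]); print(deg,(X@ex).round(1),(X@ey).round(1))
def obj(mask,z,nm):
    c=max(cv2.findContours(mask.astype(np.uint8),0,2)[0],key=cv2.contourArea); (u,r)=cv2.minEnclosingCircle(c); print(nm,ray("top",u,z).round(4))
h=p.astype(int); m=(h[...,0]-h[...,1]>50); m[:230]=0;m[260:]=0; obj(m,.051,"jar")
E
```

```text
deck [545.7 -88.2] [147.6 238.5] 66.78 [[407.0, -109.0], [626.0, -203.0], [684.0, -67.0], [465.0, 27.0]]
trough [561.7 -52.1] [164.  234.8] 66.7 [[421.0, -81.0], [637.0, -174.0], [702.0, -23.0], [486.0, 70.0]]
-22.5 [457.3 510.8 565.5 613.7] [147.6 142.4 150.4 150.6]
-23.3 [455.2 508.7 563.3 611.5] [153.9 149.5 158.3 159.2]
-24 [453.3 506.9 561.3 609.5] [159.5 155.7 165.2 166.6]
jar [[ 0.45  -0.19   0.051]]
```

Tray fit: yaw is -23.25° and the origin is about (557, -62) mm. In tray mm, the tablets are at (-27.5,-13), (27,-5) and (75,-4), and the caplet is at (-81,-9). I'll turn the tool so its x points along tray +y, with the jaw at about 16 mm to cradle each tablet.

Emit:
servo_tool([
  [0,0,0,8.57],
  [0,0,0,8.57],
  [0,0,0,8.57],
  [0,0,0,8.57],
  [0,0,0,8.57],
  [0,0,0,8.57],
  [0,0,0,8.57],
  [0,0,0,8.57],
  [0,0,0,8.57],
  [0,0,0,8.57],
  [0,0,0,8.57],
  [0,0,0,0],
  [0,0,0,0],
], jaw=0.19)

```text
time: 1.4
position: [0.1791, 0.5199, 0.2311]
orientation: [0.834, 0.552, -0.0, 0.0]
ft_force: [0.3, 0.1, -0.6]
opening: 0.0162
finger_force: 0.0
```

Emit:
servo_tool([
  [-2.2,2.7,0.4,0],
  [-2.2,2.7,0.4,0],
  [-2.2,2.7,0.4,0],
  [-2.2,2.7,0.4,0],
  [-2.2,2.7,0.4,0],
  [-2.2,2.7,0.4,0],
  [-2.2,2.7,0.4,0],
  [-2.2,2.7,0.4,0],
  [-2.2,2.7,0.4,0],
  [-2.2,2.7,0.4,0],
  [-2.2,2.7,0.4,0],
  [-2.2,2.7,0.4,0],
  [-2.2,2.7,0.4,0],
  [-2.2,2.7,0.4,0],
  [-2.2,2.7,0.4,0],
  [-2.2,2.7,0.4,0],
  [-2.2,2.7,0.4,0],
  [-2.2,2.7,0.4,0],
  [-2.2,2.7,0.4,0],
  [0,0,0,0],
])

```text
time: 3.4
position: [0.4865, -0.0696, 0.1549]
orientation: [0.835, 0.55, 0.0, 0.0]
ft_force: [-0.8, 0.1, 0.2]
opening: 0.0165
finger_force: 0.0
```

```bash
cat >> h.py <<'E'
TR=R.from_euler('z',-23.25,degrees=True).as_matrix(); O=np.array([.557,-.062,0])
def totray(P): return (np.asarray(P)-O)@TR*1000
def state():
    o=get_obs(); Q=R.from_quat(o["orientation"]).as_matrix(); x=Q[:,0]; z=Q[:,2]
    print("t",o["time"],"tray mm",totray(o["position"]).round(1),"toolx yaw in tray deg",np.degrees(np.arctan2(*(TR.T@x)[[1,0]])).round(2),"z",z.round(3),"open",o["opening"],"F",np.round(o["ft_force"],1),"q",np.round(o["q"],2))
E
python3 - <<'E'
from h import *
state()
o=get_obs()
c=vision.camera_params("wrist"); p,d=vision.grab_frame("wrist"); cv2.imwrite("pics/w1.png",p[:,:,::-1])
H=np.array(c["hand_eye"]); K=c["mtx"]; Q=R.from_quat(o["orientation"]).as_matrix()
v,u=np.mgrid[:384,:512]
W=(np.dstack([u,v,np.ones_like(u)])@np.linalg.inv(K).T)*d[...,None]@H[:3,:3].T+H[:3,3]
W=W@Q.T+np.array(o["position"]); T=totray(W); np.save("Tw.npy",T)
for k in blobs(p,60,(0,0,512,384)):
    m=cv2.moments(k); uv=(m["m10"]/m["m00"],m["m01"]/m["m00"]); print(np.round(uv),cv2.contourArea(k),T[int(uv[1]),int(uv[0])].round(1))
E
```

```text
t 3.4 tray mm [-61.8 -34.8 154.9] toolx yaw in tray deg 90.04 z [ 0.001 -0.001 -1.   ] open 0.016496573381816315 F [-0.8  0.1  0.2] q [-0.24  0.35  1.88 -0.    0.92  0.17]
[341. 342.] 99.5 [  58.5 -285.9   -1.2]
[360. 312.] 79.5 [  79.8 -234.7   -1.3]
[252. 304.] 1032.0 [ -68.9 -221.2   -0.8]
[ 20. 302.] 2963.0 [-3.810e+02 -2.161e+02 -1.000e-01]
[256. 243.] 481.0 [ -63.5 -127.4   -0. ]
[168. 243.] 3511.0 [-173.7 -126.5   -0.6]
[291. 159.] 611.0 [-28.8 -11.6  37.1]
[ 82. 176.] 2044.0 [-264.6  -40.8   -0.3]
[236. 155.] 488.5 [-83.1  -7.6  37.3]
[363. 127.] 7562.5 [42.6 18.7 27. ]
[327.  73.] 8480.0 [ 9.6 70.4  3.6]
[346. 127.] 44617.5 [26.3 18.8 28.3]
```

View pics/w1.png

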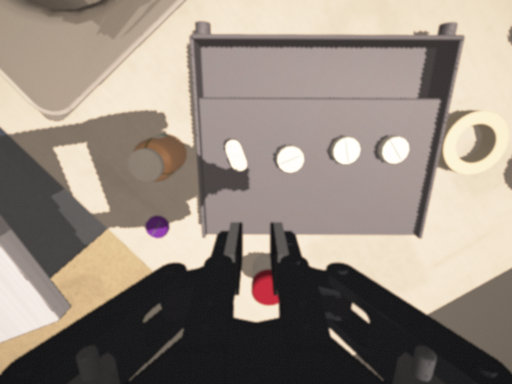

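The wrist view shows the caplet at (236,155) and the tablets at (291,159), (346,150) and (395,150). The deck edge is the row near 98. I'll read these points from depth.

```bash
python3 - <<'E'
import numpy as np
T=np.load("Tw.npy")
for u,v in [(291,159),(346,151),(395,151),(236,155),(320,101),(320,95),(320,230),(205,180),(425,180)]: print((u,v),T[v,u].round(1))
E
```

```text
(291, 159) [-27.8 -12.4  37.7]
(346, 151) [25.8 -4.5 37.4]
(395, 151) [73.8 -4.4 37.5]
(236, 155) [-82.   -8.5  38.1]
(320, 101) [-1.1 42.2 28.4]
(320, 95) [ 4.1 48.2  3.9]
(320, 230) [  9.5 -95.6  26.7]
(205, 180) [-116.1  -37.3   27.1]
(425, 180) [115.  -36.7  28. ]
```

Emit:
servo_tool([
  [-0.75,1.7,1,0],
  [-0.75,1.7,1,0],
  [0,0,2,0],
  [0,0,2,0],
  [0,0,2,0],
  [0,0,2,0],
  [0,0,1.2,0],
  [0,0,0.8,0],
  [0,0,0.3,0],
  [0,0,0,0],
  [0,0,0,0],
])

```text
time: 4.55
position: [0.5108, -0.094, 0.0329]
orientation: [0.835, 0.55, 0.0, 0.0]
ft_force: [0.5, -0.5, -1.0]
opening: 0.0162
finger_force: 0.0
```

```bash
python3 -c "
from h import *
state()"
```

```text
t 4.55 tray mm [-29.8 -47.6  32.9] toolx yaw in tray deg 89.99 z [ 0.001 -0.    -1.   ] open 0.016196050271877475 F [ 0.5 -0.5 -1. ] q [-0.27  0.59  1.87 -0.    0.68  0.13]
```

Emit:
servo_tool([
  [0.4,0.2,0.1,0],
  [0.8,0,0,0],
  [0.8,0,0,0],
  [0.8,0,0,0],
  [0.8,0,0,0],
  [0.8,0,0,0],
  [0.8,0,0,0],
  [0.8,0,0,0],
  [0.8,0,0,0],
  [0.8,0,0,0],
  [0.8,0,0,0],
  [0.8,0,0,0],
  [0,0,0,0],
  [0,0,0,0],
  [0,0,-1.5,0],
  [0,0,-2,0],
  [-2,0,-2,0],
  [0,0,0,0],
  [0,0,0,0],
])

```text
time: 6.45
position: [0.5409, -0.0289, 0.087]
orientation: [0.836, 0.549, 0.0, 0.0]
ft_force: [1.0, -0.4, -1.2]
opening: 0.0163
finger_force: 0.0
```

```bash
cat >> h.py <<'E'
def look(n):
    state(); p,d=vision.grab_frame("top"); cv2.imwrite(n,cv2.resize(p[110:290,150:330],None,fx=3,fy=3)[:,:,::-1])
E
python3 -c "
from h import *
look('pics/t2.png')"
```

```text
t 6.45 tray mm [-27.8  24.1  87. ] toolx yaw in tray deg 89.9 z [ 0.001 -0.    -1.   ] open 0.016250909378730718 F [ 1.  -0.4 -1.2] q [-0.14  0.53  1.79  0.    0.82  0.27]
```

View pics/t2.png

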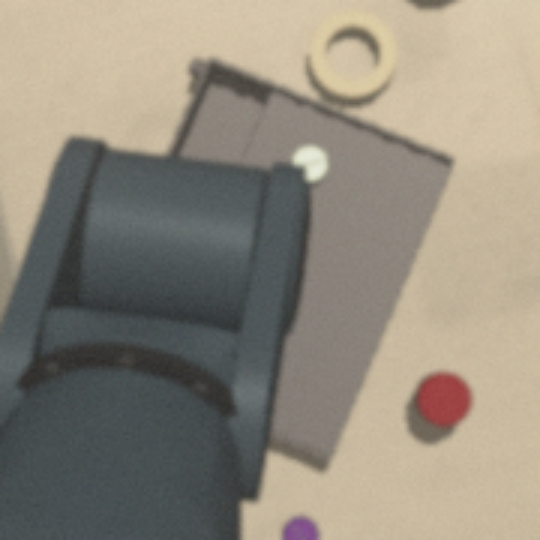

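The arm hides the tablet from the top camera, so I'll move behind tablet 2 and check with the wrist camera.

Emit:
servo_tool([
  [-2.4,1.8,-2,0],
  [-2.4,1.8,-2,0],
  [-2.4,1.8,0,0],
  [0,0,0,0],
  [0,0,0,0],
  [0,0,0,0],
])

```text
time: 7.1
position: [0.5614, -0.115, 0.1255]
orientation: [0.835, 0.55, -0.001, -0.001]
ft_force: [-0.8, 0.0, 0.1]
opening: 0.0161
finger_force: 0.0
```

```bash
cat >> h.py <<'E'
def wrist(n):
    state(); o=get_obs(); c=vision.camera_params("wrist"); p,d=vision.grab_frame("wrist"); cv2.imwrite(n,p[:300,:,::-1])
    H=np.array(c["hand_eye"]); Q=R.from_quat(o["orientation"]).as_matrix(); v,u=np.mgrid[:384,:512]
    W=(np.dstack([u,v,np.ones_like(u)])@np.linalg.inv(c["mtx"]).T)*d[...,None]@H[:3,:3].T+H[:3,3]
    T=totray(W@Q.T+np.array(o["position"])); m=((p.min(2)>170)&(abs(T[...,0])<112)&(T[...,1]>-95)&(T[...,1]<90)).astype(np.uint8)
    for k in cv2.findContours(m,0,2)[0]:
        if cv2.contourArea(k)>100:
            M=np.zeros_like(m); cv2.drawContours(M,[k],-1,1,-1); print(cv2.contourArea(k),np.round(cv2.minAreaRect(k)[0]),np.median(T[M>0],0).round(1))
E
python3 -c "
from h import *
wrist('pics/w2.png')"
```

```text
t 7.1 tray mm [ 25.  -47.  125.5] toolx yaw in tray deg 90.0 z [-0.002  0.001 -1.   ] open 0.016066541910467864 F [-0.8  0.   0.1] q [-0.28  0.52  1.68  0.    0.94  0.12]
735.0 [260. 143.] [26.8 -3.9 37.6]
743.5 [315. 142.] [75.  -3.5 37.5]
800.5 [194.  42.] [-28.7  77.9  13.7]
```

View pics/w2.png

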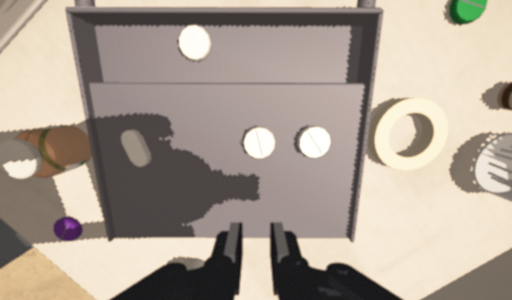

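Tablet 1 lies flat in the trough at (194,42), and the caplet at (135,148) is unmoved. I'll sweep tablet 2 at (260,143) next.

Emit:
servo_tool([
  [0,0.1,2,0],
  [0,0,2,0],
  [0,0,2,0],
  [0,0,1.5,0],
  [0,0,1,0],
  [0,0,0.8,0],
  [0,0,0,0],
  [0,0,0,0],
])

```text
time: 7.95
position: [0.5631, -0.1165, 0.0337]
orientation: [0.835, 0.55, 0.0, 0.0]
ft_force: [-0.3, 0.3, 0.2]
opening: 0.0164
finger_force: 0.0
```

```bash
python3 -c "
from h import *
state()"
```

```text
t 7.95 tray mm [ 27.1 -47.7  33.7] toolx yaw in tray deg 89.97 z [ 0.001 -0.    -1.   ] open 0.016366549230022617 F [-0.3  0.3  0.2] q [-0.28  0.66  1.72  0.    0.76  0.12]
```

Emit:
servo_tool([
  [0.4,0,0.2,0],
  [0.8,0,0,0],
  [0.8,0,0,0],
  [0.8,0,0,0],
  [0.8,0,0,0],
  [0.8,0,0,0],
  [0.8,0,0,0],
  [0.8,0,0,0],
  [0.8,0,0,0],
  [0.8,0,0,0],
  [0.8,0,0,0],
  [0.8,0,0,0],
  [0,0,0,0],
  [0,0,0,0],
  [0,0,-1.5,0],
  [0,0,-2,0],
  [-2,0,-2,0],
  [-2.4,1.6,-2,0],
  [-2.4,1.6,-2,0],
  [-2.4,1.6,0,0],
])

```text
time: 9.95
position: [0.6083, -0.1373, 0.1306]
orientation: [0.835, 0.55, 0.002, 0.002]
ft_force: [0.6, 0.6, 0.0]
opening: 0.0165
finger_force: 0.0
```

Emit:
servo_tool([
  [0,0,0,0],
  [0,0,0,0],
  [0,0,0,0],
])

```text
time: 10.25
position: [0.6066, -0.1348, 0.1265]
orientation: [0.835, 0.55, -0.0, -0.0]
ft_force: [0.2, 1.1, -0.6]
opening: 0.0166
finger_force: 0.0
```

```bash
python3 -c "
from h import *
wrist('pics/w3.png')"
```

```text
t 10.25 tray mm [ 74.3 -47.4 126.5] toolx yaw in tray deg 89.98 z [-0.  0. -1.] open 0.016608829314318556 F [ 0.2  1.1 -0.6] q [-0.29  0.6   1.55  0.    1.    0.11]
734.0 [258. 142.] [75.3 -3.4 37.6]
802.5 [200.  44.] [25.7 77.  13.7]
801.0 [137.  42.] [-28.4  77.8  13.8]
```

Tablet 2 is in the trough at (25.7, 77). Next is tablet 3.

Emit:
servo_tool([
  [0,0.1,2,0],
  [0,0,2,0],
  [0,0,2,0],
  [0,0,1.5,0],
  [0,0,1,0],
  [0,0,0.8,0],
  [0,0,0,0],
  [0,0,0,0],
])

```text
time: 11.1
position: [0.6081, -0.1359, 0.0338]
orientation: [0.835, 0.55, 0.0, 0.0]
ft_force: [-0.3, -0.3, 0.4]
opening: 0.0167
finger_force: 0.0
```

```bash
python3 -c "
from h import *
state()"
```

```text
t 11.1 tray mm [ 76.1 -47.7  33.8] toolx yaw in tray deg 89.97 z [ 0.001 -0.    -1.   ] open 0.016691242940498608 F [-0.3 -0.3  0.4] q [-0.29  0.73  1.58  0.    0.83  0.11]
```

Afterwards I'll retract up and back, clear of the tray.

Emit:
servo_tool([
  [0.4,0,0.2,0],
  [0.8,0,0,0],
  [0.8,0,0,0],
  [0.8,0,0,0],
  [0.8,0,0,0],
  [0.8,0,0,0],
  [0.8,0,0,0],
  [0.8,0,0,0],
  [0.8,0,0,0],
  [0.8,0,0,0],
  [0.8,0,0,0],
  [0.8,0,0,0],
  [0,0,0,0],
  [0,0,0,0],
  [0,0,-1.5,0],
  [0,0,-2,0],
  [-2,0,-2.5,0],
  [-2.4,-2,-2.5,0],
  [-2.4,-2,-2.5,0],
  [-2.4,-2,-1,0],
])

```text
time: 13.1
position: [0.5525, -0.1132, 0.1547]
orientation: [0.835, 0.55, 0.001, 0.002]
ft_force: [0.6, -0.5, 0.4]
opening: 0.0163
finger_force: 0.0
```

Emit:
servo_tool([
  [0,0,0,0],
  [0,0,0,0],
  [0,0,0,0],
  [0,0,0,0],
])

```text
time: 13.5
position: [0.5531, -0.1118, 0.1509]
orientation: [0.835, 0.55, -0.0, -0.0]
ft_force: [1.4, 0.2, 0.2]
opening: 0.0162
finger_force: 0.0
```

```bash
python3 -c "
from h import *
wrist('pics/w4.png')"
```

```text
t 13.5 tray mm [ 16.1 -47.2 150.9] toolx yaw in tray deg 90.0 z [-0.  0. -1.] open 0.01620775542465172 F [1.4 0.2 0.2] q [-0.28  0.47  1.69  0.    0.98  0.12]
673.0 [321.  50.] [77.1 75.8 13.6]
660.0 [267.  49.] [25.6 77.4 13.6]
649.5 [210.  48.] [-28.6  77.7  13.7]
```

View pics/w4.png

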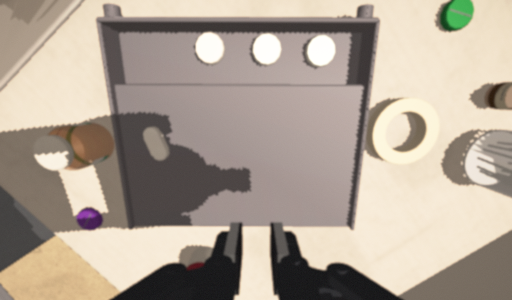

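All three tablets lie flat in the trough at (210,48), (267,49) and (321,50). The caplet at (155,143), the bottle and the tape roll are undisturbed, and the jar sits at the bottom edge of the view. I'm handing in the job.

```bash
python3 -c "
from station import bot
print(bot.job_done())"
```

```text
the job is handed in; nothing more can be done
None
```

All three round tablets were swept into the trough and lie flat there; the caplet, bottle, jar and tape roll were left in place, and the job was handed in at about 13.5 s (no verdict was returned).

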